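# Take the cutter out of its press-and-slide case

### The job

The small dough cutter is wanted for the pastry work. Press the spring tab of the cutter case down and, keeping it down, slide the lid along its rails until it is fully open and the tab has sprung up in its second pair of notches; then lift the small cutter out of the case and leave it standing upright, rim up, wholly on the marble slab, with the lid still open. Do not move or knock over the kitchen timer, the salt shaker or the yeast tub.

Things in the scene. Friction and masses are not known exactly. Their poses are not given: they have to be found in the camera images.
- case: White cutter case, 230 x 140 x 53 mm, fixed. Origin: centre of its underside; x along its length, the way the lid opens (tab at the -x end); z up. Walls 4 mm, end walls 42 mm high. Rail lips along both sides (z 48 to 53 mm) lie over the lid's edges, 118 mm clear between them, with notches at x -112 to -99.5 mm (closed) and -2 to 11 mm (open). A bigger cutter stays at the +x end.
- lid (a joint): Flat grey lid in the rails, 130 mm wide, top at z = 48 mm of the case. Value: slide along the case's +x in m: 0 closed, 0.110 fully open at its stop; the case is then clear from x = -111 to 0 mm and the lid stands out 106 mm past its +x end. Friction about 1 N, no spring. With the tab up in either pair of notches the lid is locked, with about 2 mm of play.
- tab (a joint): Sprung tab, 114 x 40 mm, the -x end of the lid, hinged at x = -70 mm (lid closed), z = 45 mm of the case. Value in rad: 0 up (slopes up 0.24 rad toward its -x end; its side ears stand in the notches), 0.24 pressed level, 0.26 stop. Above 0.19 the ears clear the lips. Level takes about 5 N at the pad. Under the lips it stays down by itself; at the open notches it springs up when let go.
- tab_pad (a point): Middle of the tab's thumb pad (fine grip lines), on its upper face, 22 mm from the hinge; moves with lid and tab. Pressed level it lies at z = 46 mm of the case, x = -92 mm when the lid is closed. The pad is flat and clear from 18 mm behind it (-x, the tab's end) to 14 mm ahead (+x), where a bar 60 mm wide across and 5 mm high stands on the tab for a fingertip to push against.
- cutter: Small round dough cutter, grey metal ring 30 mm high, body 54 mm across, 59 mm at the rim on top; origin: centre of its foot, z up. About 30 g. Stands on the case's floor at x = -56, y = 0, z = 5 mm of the case, hidden until the lid is open. Take it from outside; each finger has 29 mm to the lips on its +y and -y sides. Ribs 5 mm high stand round its foot on the diagonals only.
- slab: White marble pastry slab, 170 mm (its x) x 210 mm (its y) x 14 mm, fixed; origin: centre of its underside, top at z = 14 mm.
- timer: Kitchen timer, round white base 70 mm across with a red knob, 41 mm high; origin: centre of its underside. Bystander, loose.
- salt: Grey salt shaker with a domed top, 44 mm across, 90 mm high; origin: centre of its underside. Bystander, loose.
- yeast: White yeast tub with a grey lid, 72 mm across, 81 mm high; origin: centre of its underside. Bystander, loose.

How it is judged:
By the outcome, as a careful person would: the job done as asked, in the order asked, and still so for the second after the job is handed in, with the robot touching nothing.
It also fails if it takes over 48 s, if anything falls off the work surface, if the arm or the gripper's body presses on something with over 40 N, if the wrist force passes 120 N, or if a joint passes its speed limit or range.

### The arm

A 7-joint arm with a two-finger parallel gripper is mounted at the origin on a cart in front of the work surface, level with it; the furniture and walls round the work are solid. World frame = base frame: x ahead of the robot, y to its left, z up, the work surface at z = 0. Lengths are in m, angles in degrees, forces in N, time in s.
With the tool pointing down it reaches from about 0.425 to 0.875 m from the base axis. Payload 8.4 kg.
Tool frame: the origin (TCP) lies midway between the tips of the shut fingers; the grasp point (between the pads) lies manip.grip_depth behind it (manip.grip_depth is the distance from the TCP to the grasp point, in m); z points along the fingers, y is the line along which they close (so a half turn about z gives the same grasp; the last joint's range is limited). The gripper opens to 85 mm and grips with 20 to 120 N. Pads are 22 mm wide; open, the fingers measure 114 mm over their backs; the gripper's body (76 mm by 85 mm) begins 54 mm behind the grasp point. The pads swing forward as they close: fully open they stand 13 mm farther back than shut.
Start: joints at [-79.481, 19.091, 2.286, 83.961, -0.768, 76.965, -3.352], TCP at [0.181, 0.624, 0.231] pointing down, gripper open.
Joint ranges: [-147.57, 147.57], [-21.85, 119.76], [-74.77, 79.35], [14.55, 137.4], [-85.83, 265.84], [4.83, 119.75], [-152.11, 152.11]. Speed limits (degrees/s): [127.2, 127.2, 159.86, 159.86, 180, 180, 180].

### API

Orientations are given as [roll, pitch, yaw] about the fixed x, y, z axes, in that order (R = Rz(yaw) Ry(pitch) Rx(roll)).
In Python, from plant import manip gives the robot as it stands.
- The arm moves only by the tool jog_arm, never from a script. Its argument "rows" is a list that holds one entry, the list of rows, each a list of 7 numbers: the shift along the tool's x, y, z in units of 40 mm (1.0 is 40 mm), then the turn, a rotation vector about the tool's x, y, z in units of 10 degrees (1.0 is 10 degrees), then the finger opening in mm, from 0 to 85.4. A call has 1 to 12 rows; each row is the pose to reach, as a shift and turn from the pose commanded when the call began, along the tool's axes at that moment; what a row does not reach only later rows make up. A row lasts 1/8 s, in which the tool goes at most 62.5 mm and 10.7 degrees, less where a joint would pass 70% of its speed; a pose out of reach is approached as far as the arm can. A call with a gripper value outside its range is refused whole. The fingers move at their own pace and stop on an object; "force" is the grip in N (left out, the last holds). Time passes only in rows, so rows that repeat a pose let the fingers close. It gives the time, the measured TCP pose, the force, the opening and the grip force at its end, in the units of the state.
- manip.get_state(): the state, without advancing time (a new reading comes with each control period).
- manip.snapshot(name): name is "scene" or "top"; returns a dict with "img" (384x512x3 uint8, red, green, blue), "mtx" (3x3 intrinsics, pixels), "cam_to_world" (4x4, takes a point from camera to world coordinates). Camera axes: x right, y up, looking along -z (the intrinsics and any distortion apply to the point x, -y, -z); pixel columns grow to the right and rows downward; lengths in m; the calibration is good to about 2 mm. A picture is of the moment at which its call begins. There is no depth.
- manip.sign_off(): hands the job in; it is judged then, once.
The state is a dict: "clock": time; "qpos": joint angles; "joint_velocities": joint speeds; "joint_torque": joint torques, N m; "tcp_pos": TCP position; "tool_rot": TCP orientation; "contact_force": force on the tool from outside, world axes, zero at the start; "ft_torque": the same for the moment, N m; "width": finger opening in m; "finger_force": force on a finger pad.
Only numpy, scipy, OpenCV 4.12 (cv2) and the standard library are available. Lean on these libraries where they do the work, as an engineer would, in place of code of your own. Each camera call takes 0.05 s, during which the arm holds its last target. There are 200 camera calls.

## Working session

There is one attempt and no reset: what is moved stays moved. The work goes in short steps, Python scripts to look and compute and a tool call to move; the robot and the scene stay as the last step left them, time stands still between calls to the robot, and variables do not carry over. Pictures are saved under pics/ and viewed, at most 10 in all, crops included, and the job is handed in when it is done.

Besides the shell and the picture viewer there is one more tool, called after "Emit:" as name([rows], argument=value, ...), one row to a line, values as JSON. jog_arm: Moves the arm, as the interface text tells. Its arguments: {"type":"object","properties":{"rows":{"type":"array"},"force":{"type":"number"}},"required":["rows"]}

```bash
mkdir -p pics; cat > h.py <<'E'
import numpy as np, cv2, json
from plant import manip
def snap(n,f=None):
    s=manip.snapshot(n)
    if f: cv2.imwrite('pics/'+f,s['img'][:,:,::-1])
    return s
def ray(s,u,v):
    K=np.array(s['mtx']);T=np.array(s['cam_to_world'])
    d=np.linalg.inv(K)@[u,v,1]; d=T[:3,:3]@[d[0],-d[1],-d[2]]
    return T[:3,3],d
def onz(s,u,v,z):
    o,d=ray(s,u,v); return o+d*(z-o[2])/d[2]
def proj(s,p):
    K=np.array(s['mtx']);T=np.linalg.inv(np.array(s['cam_to_world']))
    c=T[:3,:3]@p+T[:3,3]; q=K@[c[0],-c[1],-c[2]]; return q[:2]/q[2]
E
python3 - <<'E'
from h import *
a=snap('scene','s1.png');b=snap('top','t1.png')
for s in(a,b):print(np.round(s['mtx'],1).tolist(),np.round(s['cam_to_world'],3).tolist(),[k for k in s])
print(manip.get_state(),manip.grip_depth)
E
```

```text
[[402.6, 0.0, 260.4], [0.0, 402.6, 187.5], [0.0, 0.0, 1.0]] [[0.874, 0.352, -0.336, 0.115], [-0.487, 0.639, -0.596, -0.55], [0.005, 0.684, 0.729, 0.858], [0.0, 0.0, 0.0, 1.0]] ['img', 'mtx', 'cam_to_world']
[[355.3, 0.0, 259.0], [0.0, 355.3, 183.9], [0.0, 0.0, 1.0]] [[0.018, 0.993, -0.116, 0.333], [-1.0, 0.018, 0.002, 0.108], [0.004, 0.116, 0.993, 1.211], [0.0, 0.0, 0.0, 1.0]] ['img', 'mtx', 'cam_to_world']
{'clock': 0.1, 'qpos': array([-79.48102738,  19.12836898,   2.28382751,  84.00394564,
        -0.76969874,  76.96509998,  -3.35283127]), 'joint_velocities': array([-0.10494641, -0.18551552,  0.00581661, -0.15611605, -0.01727146,
       -0.08024275,  0.02710078]), 'joint_torque': array([ 4.15383984e-03, -6.60021472e+01,  1.37017775e+00, -4.06470859e+01,
        1.68993889e-02,  9.05570691e-03, -8.33335406e-06]), 'tcp_pos': array([0.18126735, 0.62380251, 0.23052005]), 'tool_rot': array([-1.79917873e+02,  3.39491197e-03,  1.63795660e+02]), 'contact_force': array([-0.71653321, -0.97123893, -0.58147827]), 'ft_torque': array([ 0.0189496 , -0.0014879 ,  0.00841486]), 'finger_force': 0.0, 'width': 0.08534424752481937} 0.0187
```

View pics/s1.png

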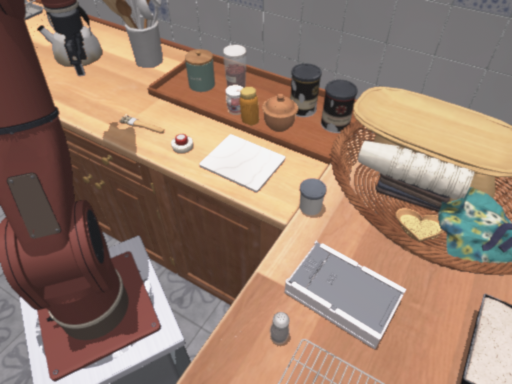

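View pics/t1.png

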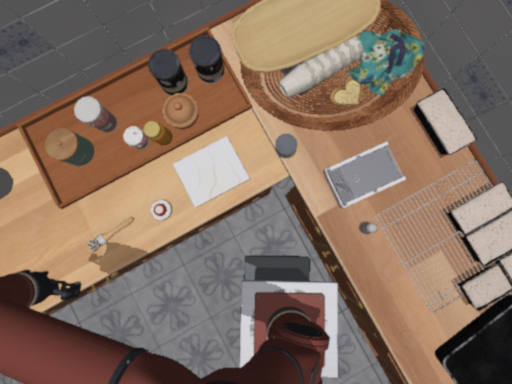

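The scene view shows the case at about (345,290) with its tab end at the upper left (320,262). The slab is at (242,162), the salt at (280,327), the yeast at (312,197) and the timer at (182,143). In the top view the case is at (365,174), slab (211,171), yeast (286,145), salt (369,227) and timer (161,210).

```bash
python3 - <<'E'
from h import *
a=snap('scene');b=snap('top')
def blob(s,seed,box,f=lambda h:(h[:,:,1]<50)&(h[:,:,2]>80)):
    h=cv2.cvtColor(s['img'],cv2.COLOR_RGB2HSV); m=f(h).astype('uint8')
    x0,y0,x1,y1=box; mm=np.zeros_like(m); mm[y0:y1,x0:x1]=m[y0:y1,x0:x1]
    n,l,st,c=cv2.connectedComponentsWithStats(mm); k=l[seed[1],seed[0]]
    cs,_=cv2.findContours((l==k).astype('uint8'),0,2); cc=max(cs,key=cv2.contourArea)
    return k,cc
for nm,s,seed,box,z in [('case top',b,(365,180),(300,120,430,215),.053),('slab top',b,(205,165),(160,125,260,215),.014),
  ('case sc',a,(345,295),(270,230,420,350),.053),('slab sc',a,(240,160),(190,125,295,200),.014)]:
    k,cc=blob(s,seed,box); q=cv2.approxPolyDP(cv2.convexHull(cc),6,True)[:,0]
    print(nm,k,cv2.contourArea(cc));
    for u,v in q: print((int(u),int(v)),np.round(onz(s,u,v,z)[:2],3))
for nm,u,v,z in[('yeast',286,145,.081),('salt',369,227,.09),('timer',161,210,.035)]: print(nm,onz(b,u,v,z).round(3))
for nm,u,v,z in[('yeast',313,187,.081),('salt',280,318,.085),('timer',181,140,.035)]: print(nm,'sc',onz(a,u,v,z).round(3))
c1=cv2.resize(a['img'][235:350,270:420],None,fx=3.5,fy=3.5,interpolation=2)
c2=cv2.resize(b['img'][130:220,310:420],None,fx=3.5,fy=3.5,interpolation=2)
o=np.zeros((c1.shape[0]+c2.shape[0],max(c1.shape[1],c2.shape[1]),3),'uint8')
o=np.zeros((410,800,3),'uint8');o[:402,:400]=cv2.resize(c1,(400,402*115*400//(150*400*1) if 0 else 402))[:402];o[:315,410:795]=c2
cv2.imwrite('pics/c1.png',cv2.cvtColor(o,cv2.COLOR_RGB2BGR))
E
```

```text
case top 2 2950.5
(386, 141) [ 0.62  -0.314]
(405, 179) [ 0.494 -0.374]
(340, 207) [ 0.398 -0.159]
(324, 170) [ 0.519 -0.107]
slab top 1 2991.5
(226, 136) [0.637 0.223]
(249, 178) [0.493 0.141]
(195, 207) [0.391 0.32 ]
(173, 163) [0.54  0.401]
case sc 1 6731.5
(315, 241) [ 0.517 -0.112]
(405, 289) [ 0.618 -0.317]
(374, 348) [ 0.472 -0.386]
(285, 292) [ 0.381 -0.194]
slab sc 1 2658.0
(199, 163) [0.391 0.32 ]
(230, 134) [0.535 0.399]
(284, 156) [0.634 0.222]
(256, 191) [0.487 0.135]
yeast [0.594 0.021 0.081]
salt [ 0.335 -0.241  0.09 ]
timer [0.378 0.428 0.035]
yeast sc [0.597 0.02  0.081]
salt sc [ 0.331 -0.253  0.085]
timer sc [0.376 0.423 0.035]
```

View pics/c1.png

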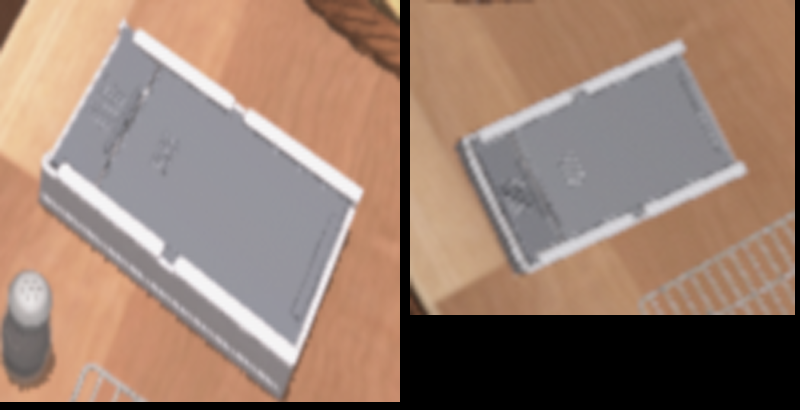

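```bash
cat >> h.py <<'E'
from scipy.spatial.transform import Rotation as Ro
YAW=-64.75
EX=np.array([np.cos(np.radians(YAW)),np.sin(np.radians(YAW)),0]);EY=np.array([-EX[1],EX[0],0])
C=np.array([.508,-.240,0])
def case(x,y,z): return C+x*EX+y*EY+np.array([0,0,z])
def go(p,yaw,st=None):
    st=st or manip.get_state(); R=Ro.from_euler('xyz',st['tool_rot'],degrees=True); T=Ro.from_euler('xyz',[180,0,yaw],degrees=True)
    d=R.inv().apply(np.array(p)-st['tcp_pos'])/.04; r=np.degrees((R.inv()*T).as_rotvec())/10
    print('row',d.round(2).tolist(),r.round(2).tolist())
    return dict(tcp_pos=np.array(p),tool_rot=[180,0,yaw])
E
python3 - <<'E'
from h import *
b=snap('top');a=snap('scene')
n=[onz(b,358.6,157.7,.051),onz(b,375.1,190,.051)];print(np.round(n,3),np.mean(n,0).round(3))
n=[onz(a,358.9,265.9,.051),onz(a,333,307.9,.051)];print(np.round(n,3),np.mean(n,0).round(3),case(.0045,0,.05))
s=go([.48,.25,.22],140); s=go(case(-.092,0,.2),115.25,s);print(case(-.092,0,.2))
E
```

```text
[[ 0.562 -0.222  0.051]
 [ 0.456 -0.275  0.051]] [ 0.509 -0.249  0.051]
[[ 0.567 -0.219  0.051]
 [ 0.452 -0.275  0.051]] [ 0.509 -0.247  0.051] [ 0.50991956 -0.24407005  0.05      ]
row [-9.78, -6.89, 0.28] [-0.0, 0.0, 2.38]
row [-6.32, -7.97, 0.5] [0.0, -0.0, 2.47]
[ 0.46875568 -0.15679013  0.2       ]
```

Emit:
jog_arm([
  [[-9.8,-6.9,0.3,0,0,2.4,0],[-9.8,-6.9,0.3,0,0,2.4,0],[-9.8,-6.9,0.3,0,0,2.4,0],[-9.8,-6.9,0.3,0,0,2.4,0],[-9.8,-6.9,0.3,0,0,2.4,0],[-9.8,-6.9,0.3,0,0,2.4,0],[-9.8,-6.9,0.3,0,0,2.4,0],[-9.8,-6.9,0.3,0,0,2.4,0],[-9.8,-6.9,0.3,0,0,2.4,0]],
])

```text
clock: 1.42
tcp_pos: [0.4829, 0.246, 0.2195]
tool_rot: [-180.0, 0.1, 139.4]
contact_force: [-0.3, 0.3, -0.3]
width: 0.0004
finger_force: 0.0
```

```bash
sed -i 's/^C=.*/C=np.array([.5085,-.242,0])/' h.py; python3 - <<'E'
from h import *
s=manip.get_state();print(s['clock'],s['tcp_pos'],s['tool_rot'],s['qpos'],s['width'])
go(case(-.092,0,.12),115.25)
E
```

```text
1.425 [0.48290749 0.24601167 0.21945584] [-1.79996573e+02  6.47108948e-02  1.39426120e+02] [-52.93494171   6.74280315  23.14055398 101.07715021  -2.70471387
  72.7178819   20.29158054] 0.0004383334509310193
row [-6.32, -7.91, 2.49] [0.0, 0.01, 2.42]
```

Emit:
jog_arm([
  [[-6.3,-7.9,0.5,0,0,2.4,0],[-6.3,-7.9,0.5,0,0,2.4,0],[-6.3,-7.9,0.5,0,0,2.4,0],[-6.3,-7.9,0.5,0,0,2.4,0],[-6.3,-7.9,0.5,0,0,2.4,0],[-6.3,-7.9,1.5,0,0,2.4,0],[-6.3,-7.9,2.5,0,0,2.4,0],[-6.3,-7.9,2.5,0,0,2.4,0],[-6.3,-7.9,2.5,0,0,2.4,0]],
])

```text
clock: 2.55
tcp_pos: [0.4696, -0.1533, 0.1196]
tool_rot: [-180.0, -0.0, 115.8]
contact_force: [0.9, 0.4, -0.7]
width: 0.0
finger_force: 0.0
```

```bash
python3 - <<'E'
from h import *
s=manip.get_state();print(s['clock'],s['tcp_pos'],s['tool_rot'],s['qpos'],s['contact_force'])
go(case(-.092,0,.065),115.25)
a=snap('scene');b=snap('top')
for n,i in(('s',a),('t',b)):
    u,v=proj(i,case(-.092,0,.046)).astype(int);print(u,v)
    for x,y in((-.115,-.07),(-.115,.07),(.115,.07),(.115,-.07)): cv2.circle(i['img'],tuple(proj(i,case(x,y,.053 if x>0 else .042)).astype(int)),1,(255,0,0),-1)
    cv2.imwrite('pics/x'+n+'.png',i['img'][v-60:v+90,u-60:u+110,::-1])
A,B=[cv2.resize(cv2.imread('pics/x%s.png'%k),(395,350),interpolation=2) for k in'st']
cv2.imwrite('pics/c2.png',np.hstack([A,B]))
E
```

```text
2.55 [ 0.46963571 -0.15328543  0.11959516] [-1.79977187e+02 -1.18020559e-02  1.15842042e+02] [-30.47760381   7.24491662  46.89482331 114.92772018  -6.07891587
  60.27172761  45.05537521] [ 0.94109624  0.42531988 -0.7071755 ]
row [-0.12, -0.07, 1.36] [-0.0, -0.0, 0.06]
309 264
339 185
```

View pics/c2.png

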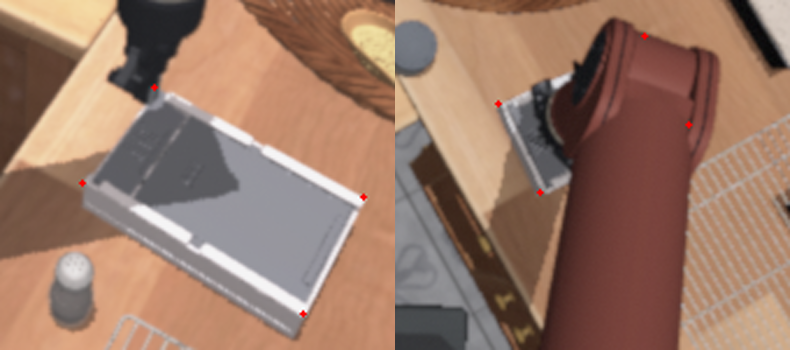

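The corners reprojected from my estimated case pose land on the case's corners in both views, and the gripper hangs at the tab end. The salt stands clear. I'll press next.

Emit:
jog_arm([
  [[-0.12,-0.07,1.3,0,0,0.06,0],[-0.12,-0.07,1.5,0,0,0.06,0],[-0.12,-0.07,1.65,0,0,0.06,0],[-0.12,-0.07,1.75,0,0,0.06,0],[-0.12,-0.07,1.87,0,0,0.06,0],[-0.12,-0.07,1.87,0,0,0.06,0]],
])

```text
clock: 3.4
tcp_pos: [0.4702, -0.1601, 0.0457]
tool_rot: [179.9, 0.1, 115.2]
contact_force: [-0.2, 0.2, 8.4]
width: -0.0003
finger_force: 4.1
```

```bash
python3 - <<'E'
from h import *
s=manip.get_state();print(s['clock'],s['tcp_pos'],s['tool_rot'],s['contact_force'],(s['tcp_pos']-C)@EX,(s['tcp_pos']-C)@EY)
E
```

```text
3.4 [ 0.4702428  -0.16013747  0.04572578] [1.79864231e+02 7.24738608e-02 1.15200001e+02] [-0.23990783  0.21495289  8.4272997 ] -0.09036031731087173 0.00031807460676776256
```

Emit:
jog_arm([
  [[-0.1,0,0,0,0,0,0],[-0.25,0,0,0,0,0,0],[-0.5,0,0,0,0,0,0],[-0.75,0,0,0,0,0,0],[-1.0,0,0,0,0,0,0],[-1.0,0,0,0,0,0,0]],
])

```text
clock: 4.15
tcp_pos: [0.4878, -0.1972, 0.0459]
tool_rot: [179.8, 0.2, 115.2]
contact_force: [0.6, -0.3, 7.0]
width: -0.0001
finger_force: 3.4
```

```bash
python3 - <<'E'
from h import *
s=manip.get_state();print(s['clock'],s['tcp_pos'],s['tool_rot'],s['contact_force'],(s['tcp_pos']-C)@EX,(s['tcp_pos']-C)@EY)
a=snap('scene')['img'][225:355,265:425,::-1]
cv2.imwrite('pics/c3.png',cv2.resize(a,None,fx=3,fy=3,interpolation=2))
E
```

```text
4.15 [ 0.48783486 -0.19721384  0.04592109] [1.79835617e+02 1.53842862e-01 1.15160384e+02] [ 0.6038075  -0.31488006  6.95979815] -0.04932217537940956 0.0004136851178513541
```

View pics/c3.png

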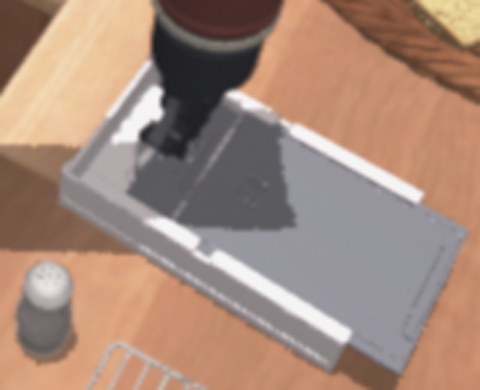

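The lid has slid about 40 mm, following the fingertip, and the case is opening on the -x side. I'll continue to the stop.

Emit:
jog_arm([
  [[-0.25,0,0,0,0,0,0],[-0.5,0,0,0,0,0,0],[-0.75,0,0,0,0,0,0],[-1.0,0,0,0,0,0,0],[-1.25,0,0,0,0,0,0],[-1.5,0,0,0,0,0,0],[-1.65,0,0,0,0,0,0],[-1.75,0,0,0,0,0,0],[-1.8,0,0,0,0,0,0],[-1.83,0,0,0,0,0,0],[-1.83,0,0,0,0,0,0]],
])

```text
clock: 5.58
tcp_pos: [0.5172, -0.259, 0.0455]
tool_rot: [179.9, -0.3, 115.3]
contact_force: [-8.0, 13.6, 19.9]
width: -0.0003
finger_force: 9.8
```

```bash
python3 - <<'E'
from h import *
s=manip.get_state();print(s['clock'],s['tcp_pos'],s['contact_force'],s['contact_force']@EX,(s['tcp_pos']-C)@EX,(s['tcp_pos']-C)@EY)
E
```

```text
5.575 [ 0.51715544 -0.25900041  0.04545265] [-7.97884012 13.63294647 19.92612526] -15.733912360175795 0.019068250620278185 0.0005766169335485157
```

Emit:
jog_arm([
  [[0.02,0,-0.1,0,0,0,0],[0.02,0,-0.4,0,0,0,0],[0.02,0,-1.0,0,0,0,0],[0.5,0,-2.0,0,0,0,0],[1.9,0,-2.0,0,0,0,85],[1.9,0,-2.0,0,0,0,85],[1.9,0,-2.0,0,0,0,85],[1.9,0,-2.0,0,0,0,85]],
])

```text
clock: 6.58
tcp_pos: [0.4848, -0.1948, 0.1248]
tool_rot: [-180.0, 0.1, 115.1]
contact_force: [0.2, -0.2, 0.6]
width: 0.0721
finger_force: 0.0
```

```bash
python3 - <<'E'
from h import *
s=manip.get_state();print(s['clock'],s['tcp_pos'],s['contact_force'],s['width'],(s['tcp_pos']-C)@EX,(s['tcp_pos']-C)@EY)
i=snap('scene'); print(proj(i,case(-.056,0,.035)),proj(i,case(.221,0,.048)))
cv2.imwrite('pics/c4.png',cv2.resize(i['img'][225:385,265:445,::-1],None,fx=3.4,fy=3.4,interpolation=2))
go(case(-.056,0,.06),115.25);go(case(-.056,0,.018),115.25)
E
```

```text
6.575 [ 0.48482955 -0.19477993  0.12480391] [ 0.16083787 -0.15500573  0.55314357] 0.07208991724661365 -0.05280550811979203 -0.001266259911090608
[322.12017063 275.33494555] [441.79657643 341.95067868]
row [0.08, 0.03, 1.62] [-0.0, 0.01, -0.02]
row [0.08, 0.04, 2.67] [-0.0, 0.01, -0.02]
```

View pics/c4.png

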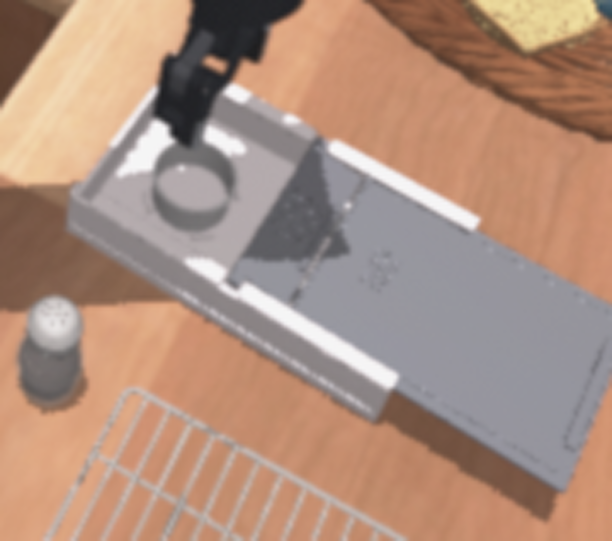

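The lid is open, standing out past the +x end, and the cutter stands in the case with its rim centre near full-image pixel (322,277). The salt is untouched.

```bash
python3 - <<'E'
from h import *
i=snap('scene')
for u,v in((322.3,277.3),(310,279),(334.7,278.5)):
    p=onz(i,u,v,.035)-C; print((p@EX).round(4),(p@EY).round(4))
# lip inner/outer edges near (265+375/3.4..)
for u,v,z in((265+482/3.4,225+222/3.4,.053),(265+398/3.4,225+380/3.4,.053)):
    p=onz(i,u,v,z)-C; print((p@EX).round(4),(p@EY).round(4))
E
```

```text
-0.0531 -0.0043
-0.074 -0.0249
-0.0282 0.0098
0.1188 0.0663
0.1177 -0.0637
```

Emit:
jog_arm([
  [[0.06,0.03,0,0,0,0,74],[0.06,0.03,0.8,0,0,0,74],[0.06,0.03,1.5,0,0,0,74],[0.06,0.03,1.9,0,0,0,74],[0.06,0.03,2.2,0,0,0,74],[0.06,0.03,2.2,0,0,0,74]],
])

```text
clock: 7.42
tcp_pos: [0.4845, -0.1909, 0.0362]
tool_rot: [-179.9, -0.0, 115.2]
contact_force: [0.1, 0.5, 0.7]
width: 0.0739
finger_force: 0.0
```

```bash
python3 - <<'E'
from h import *
s=manip.get_state();print(s['clock'],s['tcp_pos'],s['contact_force'],s['width'],(s['tcp_pos']-C)@EX,(s['tcp_pos']-C)@EY)
i=snap('scene')
cv2.imwrite('pics/c5.png',cv2.resize(i['img'][235:325,275:385,::-1],None,fx=6,fy=6,interpolation=2))
E
```

```text
7.425 [ 0.48447991 -0.19094783  0.03619513] [0.07764786 0.47451674 0.71969252] 0.0738861813032941 -0.05642061529871447 5.216257980694e-05
```

View pics/c5.png

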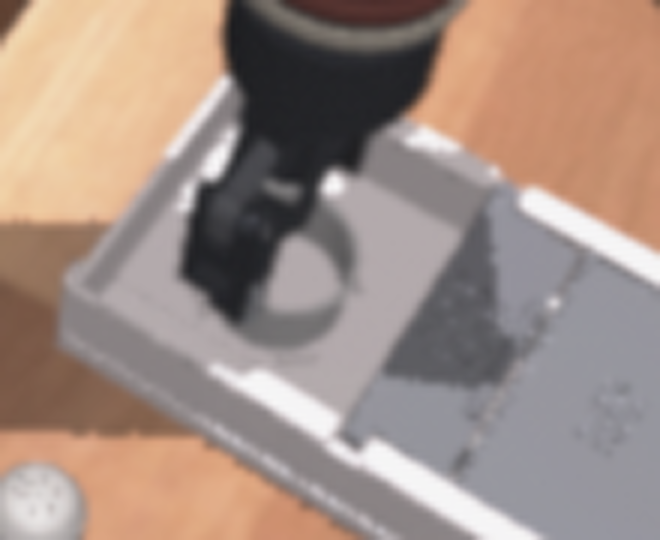

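The fingers straddle the ring on its ±y sides, with the visible finger tip at crop (230,310). It sits a few mm toward -x of the ring centre, so I'll shift 3 mm, go down and grip.

Emit:
jog_arm([
  [[-0.08,0.02,0.2,0,0,0,74],[-0.08,0.02,0.45,0,0,0,74],[-0.08,0.02,0.65,0,0,0,74],[-0.08,0.02,0.65,0,0,0,74],[-0.08,0.02,0.65,0,0,0,45],[-0.08,0.02,0.65,0,0,0,45],[-0.08,0.02,0.65,0,0,0,45],[-0.08,0.02,0.65,0,0,0,45],[-0.08,0.02,0.65,0,0,0,45]],
], force=25)

```text
clock: 8.6
tcp_pos: [0.4871, -0.1934, 0.0111]
tool_rot: [180.0, 0.0, 115.2]
contact_force: [-1.9, 0.9, 6.5]
width: 0.0552
finger_force: 25.6
```

Emit:
jog_arm([
  [[0,0,-0.2,0,0,0,45],[0,0,-0.6,0,0,0,45],[0,0,-1.2,0,0,0,45],[0,0,-2.2,0,0,0,45],[0,0,-3.2,0,0,0,45],[0,0,-3.8,0,0,0,45],[0,0,-3.8,0,0,0,45]],
])

```text
clock: 9.48
tcp_pos: [0.488, -0.1939, 0.1651]
tool_rot: [179.8, 0.1, 115.2]
contact_force: [0.2, 0.8, -0.8]
width: 0.055
finger_force: 26.6
```

```bash
python3 - <<'E'
from h import *
s=manip.get_state();print(s['clock'],s['tcp_pos'],s['qpos'],s['contact_force'],s['width'],s['finger_force'])
i=snap('scene');u,v=proj(i,s['tcp_pos']).astype(int);print(u,v)
cv2.imwrite('pics/c6.png',cv2.resize(i['img'][v-60:v+110,u-70:u+150,::-1],None,fx=3.5,fy=3.5,interpolation=2))
E
```

```text
9.475 [ 0.48796182 -0.19388433  0.16505086] [-28.16306126   8.64232939  49.68043736 108.35785269  -7.31543998
  65.96849824  49.33992031] [ 0.23379154  0.8063439  -0.76603081] 0.055008833844676204 26.6494147014555
331 242
```

View pics/c6.png

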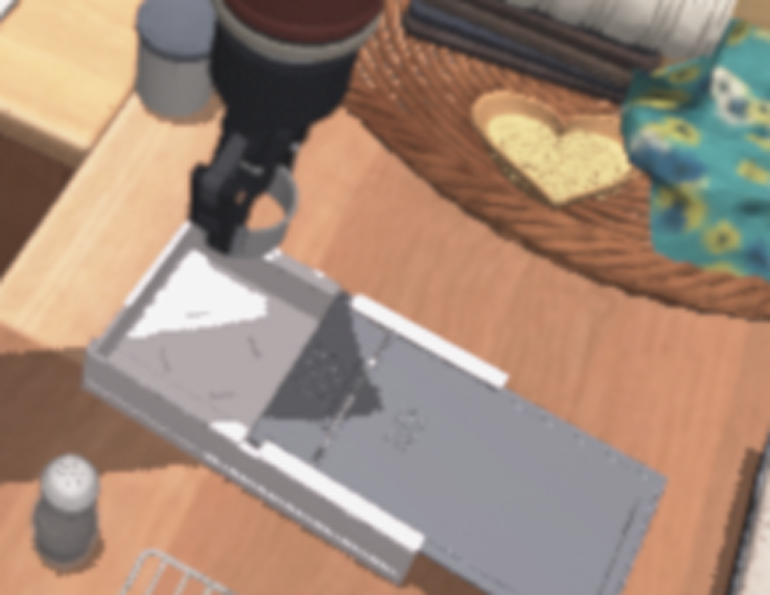

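The cutter is held upright above the case, ring near (260,215), and the lid stays open with the bystanders in place. Next I'll carry it to the slab.

```bash
python3 - <<'E'
from h import *
s=go([.513,.270,.165],140); go([.513,.270,.05],140)
E
```

```text
row [10.21, 5.52, -0.03] [0.01, 0.01, -2.48]
row [10.21, 5.51, 2.85] [0.01, 0.01, -2.48]
```

Emit:
jog_arm([
  [[1.0,0.55,0,0,0,-0.3,45],[2.2,1.2,0,0,0,-0.6,45],[3.4,1.85,0,0,0,-0.9,45],[4.6,2.5,0,0,0,-1.2,45],[5.8,3.15,0,0,0,-1.5,45],[7.0,3.8,0,0,0,-1.8,45],[8.2,4.45,0,0,0,-2.1,45],[9.4,5.1,0,0,0,-2.4,45],[10.2,5.5,0,0,0,-2.5,45],[10.2,5.5,1.0,0,0,-2.5,45],[10.2,5.5,2.0,0,0,-2.5,45],[10.2,5.5,2.8,0,0,-2.5,45]],
])

```text
clock: 11.02
tcp_pos: [0.511, 0.2686, 0.0477]
tool_rot: [-179.8, -0.0, 140.2]
contact_force: [1.0, -0.2, -0.7]
width: 0.0556
finger_force: 26.7
```

```bash
python3 - <<'E'
from h import *
s=manip.get_state();print(s['clock'],s['tcp_pos'],s['tool_rot'],s['contact_force'],s['width'],s['finger_force'])
go([.513,.270,.0205],140)
E
```

```text
11.025 [0.5109523  0.26864354 0.04774461] [-1.79821810e+02 -2.55058931e-02  1.40192906e+02] [ 0.9568574  -0.17366367 -0.65564194] 0.05555586861965195 26.65463086284035
row [-0.02, 0.06, 0.68] [-0.02, -0.0, 0.02]
```

Emit:
jog_arm([
  [[0,0,0.3,0,0,0,45],[0,0,0.5,0,0,0,45],[0,0,0.62,0,0,0,45],[0,0,0.64,0,0,0,45],[0,0,0.64,0,0,0,45]],
])

```text
clock: 11.65
tcp_pos: [0.5125, 0.2697, 0.0255]
tool_rot: [179.9, 0.0, 140.2]
contact_force: [-0.7, 0.2, -0.2]
width: 0.0553
finger_force: 26.7
```

Emit:
jog_arm([
  [[0,0,0.03,0,0,0,45],[0,0,0.06,0,0,0,45],[0,0,0.08,0,0,0,45],[0,0,0.1,0,0,0,45],[0,0,0.1,0,0,0,45]],
])

```text
clock: 12.28
tcp_pos: [0.5121, 0.2694, 0.0208]
tool_rot: [-180.0, -0.0, 140.2]
contact_force: [0.2, -0.0, -0.6]
width: 0.0551
finger_force: 26.7
```

Emit:
jog_arm([
  [[0,0,0.02,0,0,0,45],[0,0,0.04,0,0,0,45],[0,0,0.05,0,0,0,45]],
])

```text
clock: 12.65
tcp_pos: [0.5124, 0.2695, 0.02]
tool_rot: [180.0, -0.0, 140.2]
contact_force: [-6.0, -2.9, 14.6]
width: 0.0556
finger_force: 27.3
```

Emit:
jog_arm([
  [[0,0,-0.02,0,0,0,58],[0,0,-0.02,0,0,0,64],[0,0,-0.02,0,0,0,70],[0,0,-0.02,0,0,0,78],[0,0,-0.02,0,0,0,78],[0,0,-0.02,0,0,0,78],[0,0,-0.5,0,0,0,78],[0,0,-1.5,0,0,0,78],[0,0,-2.5,0,0,0,78],[0,0,-3.5,0,0,0,78],[2,2,-4.5,0,0,0,78],[2,2,-4.5,0,0,0,78]],
])

```text
clock: 14.15
tcp_pos: [0.5022, 0.3835, 0.2021]
tool_rot: [179.8, -0.0, 140.1]
contact_force: [0.4, 0.1, -0.6]
width: 0.0778
finger_force: 0.0
```

```bash
python3 - <<'E'
from h import *
s=manip.get_state();print(s['clock'],s['tcp_pos'],s['tool_rot'],s['contact_force'],s['width'])
b=snap('top');a=snap('scene')
A=cv2.resize(a['img'][120:384,150:450],(400,352));B=cv2.resize(b['img'][110:270,130:430],(400,213))
o=np.zeros((590,800,3),'uint8');o[:352,:400]=A;o[:213,400:]=B
o[355:590,:400]=cv2.resize(a['img'][120:200,190:300],(400,235),interpolation=2)
o[220:590,400:]=cv2.resize(a['img'][235:384,300:461],(400,370),interpolation=2)
cv2.imwrite('pics/c7.png',o[:,:,::-1])
E
```

```text
14.15 [0.50221272 0.38350224 0.20214984] [ 1.79826377e+02 -6.38809773e-03  1.40115582e+02] [ 0.3543303   0.10639977 -0.60966231] 0.07779498010985197
```

View pics/c7.png

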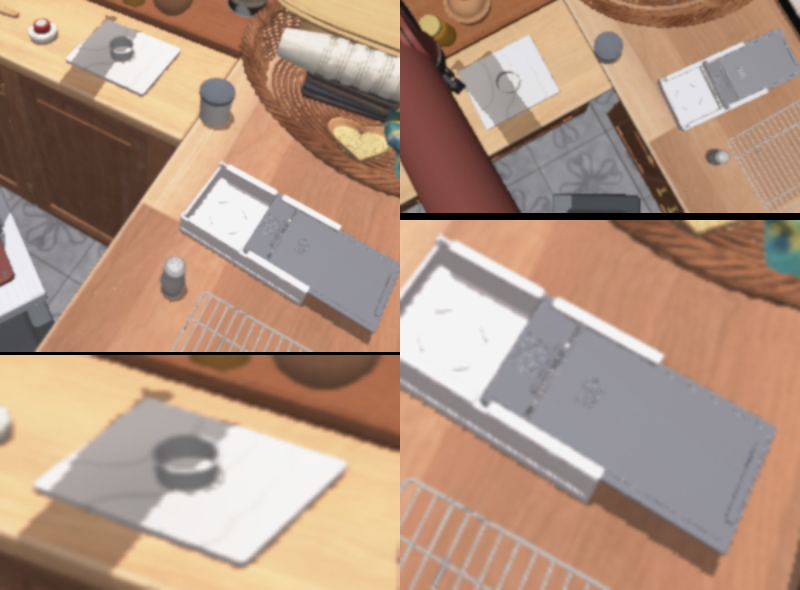

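```bash
python3 - <<'E'
from h import *
a=snap('scene')
for u,v in((451,318.8),(300+322*161/400,235+333*149/370)):
    p=onz(a,u,v,.048)-C; print((p@EX).round(4),(p@EY).round(4))
# tab -x edge corners: up z~.055 vs down .046
for z in(.055,.046): print([proj(a,case(-.002,y,z)).round(1).tolist() for y in(-.057,.057)])
cv2.imwrite('pics/c8.png',cv2.resize(a['img'][245:310,315:385,::-1],None,fx=8,fy=8,interpolation=2))
E
```

```text
0.2205 0.0606
0.2194 -0.0667
[[331.9, 302.1], [355.7, 265.3]]
[[331.4, 304.1], [355.0, 267.4]]
```

View pics/c8.png

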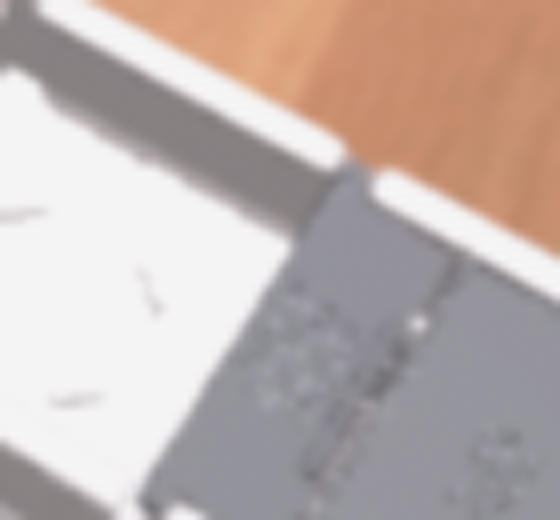

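```bash
python3 - <<'E'
from h import *
a=snap('scene');b=snap('top')
def col(im,s,dx,lab):
    for x,y in((-.09,.045),(-.09,-.045),(-.02,.045),(-.02,-.045)):
        u,v=proj(s,case(x+dx,y,.048)).round().astype(int); print(lab,x,y,im[v-1:v+2,u-1:u+2].reshape(-1,3).mean(0).round(0))
col(cv2.imread('pics/s1.png')[:,:,::-1],a,0,'closed s');col(a['img'],a,.11,'now s')
col(cv2.imread('pics/t1.png')[:,:,::-1],b,0,'closed t');col(b['img'],b,.11,'now t')
E
```

```text
closed s -0.09 0.045 [148. 148. 156.]
closed s -0.09 -0.045 [149. 149. 158.]
closed s -0.02 0.045 [150. 149. 158.]
closed s -0.02 -0.045 [151. 151. 159.]
now s -0.09 0.045 [147. 146. 155.]
now s -0.09 -0.045 [147. 147. 155.]
now s -0.02 0.045 [149. 148. 156.]
now s -0.02 -0.045 [149. 150. 158.]
closed t -0.09 0.045 [127. 127. 132.]
closed t -0.09 -0.045 [127. 126. 133.]
closed t -0.02 0.045 [138. 138. 144.]
closed t -0.02 -0.045 [139. 139. 145.]
now t -0.09 0.045 [139. 138. 145.]
now t -0.09 -0.045 [139. 139. 144.]
now t -0.02 0.045 [149. 149. 154.]
now t -0.02 -0.045 [149. 149. 155.]
```

In the top view the tab is about 0.93 as bright as the lid, the same as at the start when it was up. So the tab has sprung up in the open notches, and I'm handing in.

```bash
python3 -c "
from plant import manip
print(manip.sign_off())"
```

```text
the job is handed in; nothing more can be done
None
```

The job is handed in at about 14 s: the lid is open to its stop, the camera shading indicates the tab has sprung up in the open notches, the small cutter stands rim up on the marble slab, and the timer, salt shaker and yeast tub look undisturbed in the pictures.

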